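Stroke the dust flaps of a distribution box shut

ROBOT

A 6-joint arm with a two-finger parallel gripper is mounted at the origin on the work surface. World frame = base frame: x ahead of the robot, y to its left, z up, the work surface at z = 0. Lengths are in m, angles in rad, forces in N, time in s.
With the tool pointing down it reaches from about 0.35 to 0.85 m from the base axis. Payload 8.1 kg.
Tool frame: the origin (TCP) lies on the centre line of the jaws, within the pads' length; the fingertips stand 17 mm ahead of it and the grasp point (between the pads) lies 2 mm behind it (robot.tip_reach is the z of the fingertips in the tool frame, in m); z points along the fingers, y is the direction in which the jaws open and shut (so a half turn about z gives the same grasp; the last joint's range is limited). The gripper opens to 93 mm and grips with 3 to 60 N. Pads are 15 mm wide; open, the fingers measure 128 mm over their backs; the gripper's body (75 mm by 188 mm) begins 65 mm behind the grasp point.
Start: joints at [-1.326, 0.13, 1.488, -0, 1.523, -0.085], TCP at [0.194, -0.568, 0.202] pointing down, gripper open.
Joint ranges: [-2.96, 2.96], [-0.89, 2.26], [0.02, 2.5], [-1.34, 4.48], [0, 2.73], [-2.66, 2.66]. Speed limits (rad/s): [2.39, 2.39, 2.79, 3.14, 3.14, 3.14].

INTERFACE

Orientations are given as a rotation vector (axis times angle).
In Python, from plant import robot, read_camera, ticket gives the robot as it stands.
- The arm moves only by the tool arm_command, never from a script. Its argument "rows" is a list of rows, each a list of 7 numbers: the shift along the world's x, y, z each as a share of 0.8 m, from -1 to 1, then the turn, a rotation vector about the world's x, y, z each as a share of 30 degrees, from -1 to 1, then the closure, from 0 (fully open) to 1 (shut). A call has 1 to 12 rows; each row is the pose to reach, as a shift and turn from the pose measured when the call began; what a row does not reach only later rows make up. A row lasts 1/12 s, in which the tool goes at most 41.7 mm and 7.16 degrees, less where a joint would pass 70% of its speed; a pose out of reach is approached as far as the arm can. A call with a number of a shift or a turn outside -1 to 1 is refused whole. A call with a gripper value outside its range is refused whole. The fingers move at their own pace and stop on an object; "grip_force" is the grip in N (left out, the last holds). Time passes only in rows, so rows that repeat a pose let the fingers close. It gives the time, the measured TCP pose, the force and the opening at its end, in the units of the state.
- robot.read_state(): the state, without advancing time (a new reading comes with each control period).
- read_camera(name): name is "scene" or "top" or "wrist"; returns a dict with "frame" (420x560x3 uint8, red, green, blue), "camera_matrix" (3x3 intrinsics, pixels), "cam_to_world" (4x4, takes a point from camera to world coordinates). Camera axes: x right, y up, looking along -z (the intrinsics and any distortion apply to the point x, -y, -z); pixel columns grow to the right and rows downward; lengths in m; the calibration is good to about 2 mm. A picture is of the moment at which its call begins. There is no depth.
- ticket.close_job(): hands the job in, once; it reports no verdict.
The state is a dict: "t": time; "q": joint angles; "dq": joint speeds; "joint_torque": joint torques, N m; "tool_pos": TCP position; "orientation": TCP orientation; "force": force on the tool from outside, world axes, zero at the start; "wrist_torque": the same for the moment, N m; "opening": finger opening in m.
Only numpy, scipy, OpenCV 4.12 (cv2) and the standard library are available. Lean on these libraries where they do the work, as an engineer would, in place of code of your own. Each camera call takes 0.05 s, during which the arm holds its last target.

TASK

Run your fingertips lightly along the top of the box with the green end, in one low stroke from its green end to its far end, so that its four dust flaps are wiped down flat one after another; stay close over the row, without lifting the hand away, until the last flap is down. Pick nothing up and do not shove the box about; leave the orange-ended box with its flaps, and everything else, as they are, and finish with the hand clear.

Things in the scene. Friction and masses are not known exactly. Their poses are not given: they have to be found in the camera images.
- green_box: The box to work on: flat grey distribution box with a green band round one end, 250 mm long, 56 wide, 36 high, 1 to 2 kg, loose on rubber feet. Origin: centre of the underside; own x runs along its row of four black dust flaps from the green end (-125 mm) to the far end (+125 mm, with a 20 mm steel stub), own z up. Nothing but the flaps stands above its top face.
- orange_box: The same kind of box with an orange band instead of green, same size, frame and four flaps, also ajar. To be left alone with its flaps as they are.
- green_box_flap1 (a joint): Flap 1 of the green-ended box, counted from the green end, on the centre line of its top: 30 mm long (own x of the box), 26 wide, 3 thick. Hinged at its edge nearest the green end, at x = -99 mm, 39.5 mm above the box's underside. Angle in rad: 0 = shut flat (upper side 41 mm above the underside), growing as the free edge (white line) rises. Light friction hinge, 0.008 N m, no spring: stays where left.
- green_box_flap2 (a joint): Flap 2 of the green-ended box, counted from the green end, on the centre line of its top: 30 mm long (own x of the box), 26 wide, 3 thick. Hinged at its edge nearest the green end, at x = -43 mm, 39.5 mm above the box's underside. Angle in rad: 0 = shut flat (upper side 41 mm above the underside), growing as the free edge (white line) rises. Light friction hinge, 0.008 N m, no spring: stays where left.
- green_box_flap3 (a joint): Flap 3 of the green-ended box, counted from the green end, on the centre line of its top: 30 mm long (own x of the box), 26 wide, 3 thick. Hinged at its edge nearest the green end, at x = +13 mm, 39.5 mm above the box's underside. Angle in rad: 0 = shut flat (upper side 41 mm above the underside), growing as the free edge (white line) rises. Light friction hinge, 0.008 N m, no spring: stays where left.
- green_box_flap4 (a joint): Flap 4 of the green-ended box, counted from the green end, on the centre line of its top: 30 mm long (own x of the box), 26 wide, 3 thick. Hinged at its edge nearest the green end, at x = +69 mm, 39.5 mm above the box's underside. Angle in rad: 0 = shut flat (upper side 41 mm above the underside), growing as the free edge (white line) rises. Light friction hinge, 0.008 N m, no spring: stays where left.
- green_box_start (a point): Middle of the top face's edge at the green end, x = -125 mm of the green-ended box, 36 mm above its underside.
- green_box_far (a point): Middle of the top face's edge at the far end, x = +125 mm of the green-ended box, 36 mm above its underside.
- orange_box_tip1 (a point): Middle of the free edge of flap 1 on the orange-ended box (not to be moved).
- orange_box_tip2 (a point): Middle of the free edge of flap 2 on the orange-ended box (not to be moved).
- orange_box_tip3 (a point): Middle of the free edge of flap 3 on the orange-ended box (not to be moved).
- orange_box_tip4 (a point): Middle of the free edge of flap 4 on the orange-ended box (not to be moved).
- mini_bin: Small yellow picking bin, 100 x 90 x 50 mm, origin under its centre; bystander.
- screwdriver: Screwdriver lying on the table, bystander.
- tape_roll: Blue tape roll, 84 mm across, 19 mm high, lying flat; bystander.
- screw_jar: Clear jar with a red lid, 54 mm across, 70 mm high; bystander.
- plug: Round black and steel connector plug standing upright, 26 mm across, 52 mm high; bystander.
- gauge_block: Aluminium block with a brass knob, 50 x 30 x 45 mm; bystander.

How it is judged:
By the outcome, as a careful person would: the job done as asked, in the order asked, and still so for the second after the job is handed in, with the robot touching nothing.
It also fails if it takes over 40 s, if anything falls off the work surface, if the arm or the gripper's body presses on something with over 40 N, if the wrist force passes 120 N, or if a joint passes its speed limit or range.

## Working session

There is one attempt and no reset: what is moved stays moved. The work goes in short steps, Python scripts to look and compute and a tool call to move; the robot and the scene stay as the last step left them, time stands still between calls to the robot, and variables do not carry over. Pictures are saved under pics/ and viewed, and the job is handed in when it is done.

Besides the shell and the picture viewer there is one more tool, called after "Request:" as name([rows], argument=value, ...), one row to a line, values as JSON. arm_command: Moves the arm, as the interface text tells. Shift numbers are shares of 0.8 m and turn numbers shares of 30 degrees, none past 1 either way. Its arguments: {"type":"object","properties":{"rows":{"type":"array","items":{"type":"array","items":{"type":"number","minimum":-1,"maximum":1}}},"grip_force":{"type":"number"}},"required":["rows"]}

```bash
ls; mkdir -p pics; python3 - <<'E'
from plant import robot, read_camera, ticket
import cv2,numpy as np
for n in ["scene","top","wrist"]:
    c=read_camera(n); cv2.imwrite(f"pics/{n}0.png",c["frame"][:,:,::-1]); print(n,c["camera_matrix"].round(1).tolist(),c["cam_to_world"].round(3).tolist(),[k for k in c])
s=robot.read_state(); print({k:np.round(v,3).tolist() for k,v in s.items()}, robot.tip_reach)
E
```

```text
pics
scene [[492.6, 0.0, 281.6], [0.0, 492.6, 207.7], [0.0, 0.0, 1.0]] [[0.88, -0.393, 0.266, 0.923], [0.474, 0.719, -0.508, -0.596], [0.008, 0.574, 0.819, 0.996], [0.0, 0.0, 0.0, 1.0]] ['frame', 'camera_matrix', 'cam_to_world']
top [[530.3, 0.0, 287.9], [0.0, 530.3, 211.4], [0.0, 0.0, 1.0]] [[0.019, 0.992, -0.123, 0.429], [-0.999, 0.023, 0.024, 0.002], [0.026, 0.122, 0.992, 1.497], [0.0, 0.0, 0.0, 1.0]] ['frame', 'camera_matrix', 'cam_to_world']
wrist [[322.6, 0.0, 271.6], [0.0, 322.6, 213.7], [0.0, 0.0, 1.0]] [[0.325, 0.916, 0.234, 0.26], [-0.946, 0.316, 0.078, -0.546], [-0.003, -0.247, 0.969, 0.384], [0.0, 0.0, 0.0, 1.0]] ['frame', 'camera_matrix', 'cam_to_world']
{'t': 0.15, 'q': [-1.326, 0.131, 1.489, -0.0, 1.523, -0.085], 'dq': [0.001, -0.002, -0.006, -0.001, 0.001, 0.001], 'joint_torque': [0.001, -56.048, -49.234, 0.077, 0.031, -0.0], 'tool_pos': [0.194, -0.567, 0.201], 'orientation': [-3.098, -0.515, 0.0], 'force': [0.719, 0.691, -0.654], 'wrist_torque': [-0.026, 0.061, 0.014], 'opening': 0.093} 0.017
```

View pics/scene0.png

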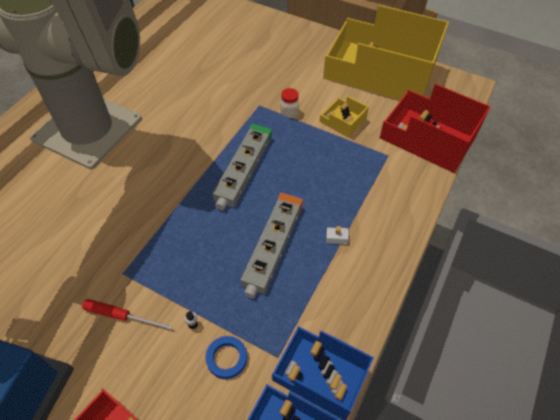

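View pics/top0.png

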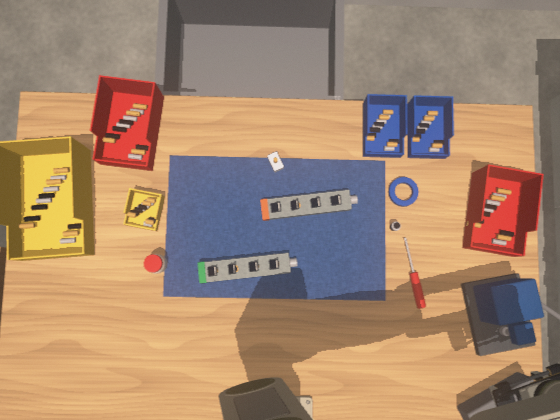

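View pics/wrist0.png

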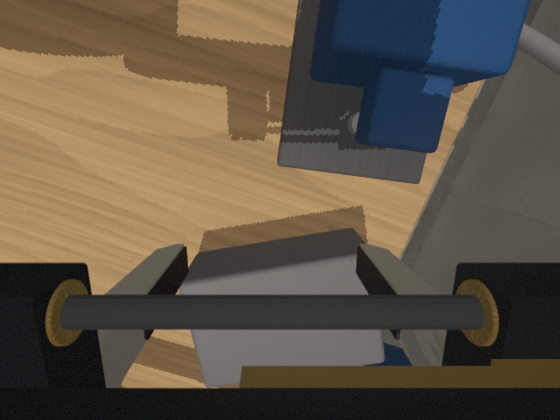

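```bash
cat > h.py <<'E'
import numpy as np,cv2
def ray(c,uv):
    K=c["camera_matrix"];T=c["cam_to_world"]
    p=np.linalg.solve(K,np.array([uv[0],uv[1],1.0])); d=T[:3,:3]@np.array([p[0],-p[1],-p[2]])
    return T[:3,3],d
def plane(c,uv,z):
    o,d=ray(c,uv); return o+d*(z-o[2])/d[2]
def proj(c,P):
    K=c["camera_matrix"];T=c["cam_to_world"]
    q=T[:3,:3].T@(np.asarray(P)-T[:3,3]); q=K@np.array([q[0],-q[1],-q[2]]); return q[:2]/q[2]
def crop(c,u0,v0,u1,v1,s,name):
    im=c["frame"][v0:v1,u0:u1,::-1]; cv2.imwrite(name,cv2.resize(im,None,fx=s,fy=s,interpolation=cv2.INTER_CUBIC))
E
python3 - <<'E'
from plant import read_camera
from h import *
c=read_camera("top"); s=read_camera("scene")
np.savez("v0.npz",**{"t_"+k:v for k,v in c.items()},**{"s_"+k:v for k,v in s.items()})
crop(c,190,240,310,300,6,"pics/topc.png"); crop(s,200,110,300,220,5,"pics/scc.png")
for n,c in (("top",c),("scene",s)):
    hsv=cv2.cvtColor(c["frame"],cv2.COLOR_RGB2HSV)
    g=cv2.inRange(hsv,(45,90,60),(80,255,255)); 
    for k in cv2.findContours(g,cv2.RETR_EXTERNAL,cv2.CHAIN_APPROX_NONE)[0]:
        if cv2.contourArea(k)>10:
            print(n,cv2.contourArea(k),cv2.boundingRect(k),cv2.boxPoints(cv2.minAreaRect(k)).tolist())
E
```

```text
top 110.0 (198, 262, 8, 21) [[197.0896453857422, 262.0758361816406], [203.54481506347656, 261.5379333496094], [205.24827575683594, 281.9793395996094], [198.79310607910156, 282.5172424316406]]
scene 89.0 (250, 124, 21, 17) [[249.3603973388672, 127.59603881835938], [254.6118621826172, 119.28118896484375], [274.25146484375, 131.68515014648438], [269.0, 140.0]]
```

View pics/topc.png

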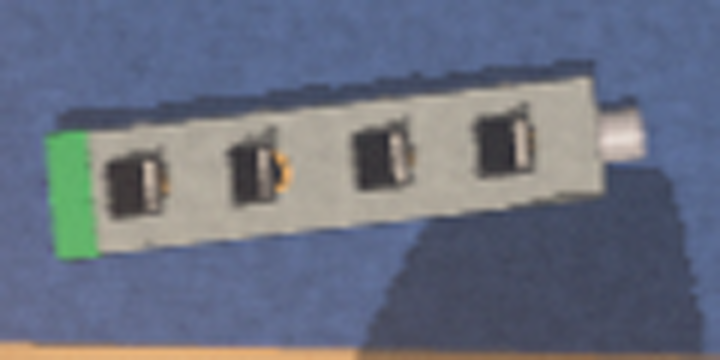

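View pics/scc.png

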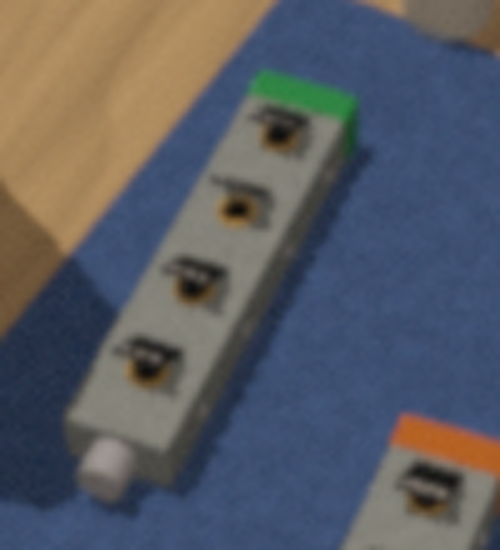

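```bash
python3 - <<'E'
from h import *
d=np.load("v0.npz")
t={k[2:]:d[k] for k in d if k[0]=="t"}; s={k[2:]:d[k] for k in d if k[0]=="s"}
T=[plane(t,(190+x/6-.4,240+y/6-.4),.036) for x,y in((46,133),(57,260),(590,78),(604,192))]
S=[plane(s,(200+x/5-.4,110+y/5-.4),.036) for x,y in((258,70),(357,103),(70,425),(165,460))]
for n,P in(("top",T),("scene",S)):
    P=np.array(P)
    a=(P[0]+P[1])/2;b=(P[2]+P[3])/2
    print(n,P.round(4).tolist()); print(a.round(4),b.round(4),"L",np.linalg.norm(b-a),"W",np.linalg.norm(P[0]-P[1]),np.linalg.norm(P[2]-P[3]),"yaw",np.degrees(np.arctan2(*(b-a)[1::-1])), (a+b)/2)
# orange box
for n,c in(("t",t),("s",s)):
    h=cv2.cvtColor(c["frame"],cv2.COLOR_RGB2HSV); m=cv2.inRange(h,(5,170,150),(14,255,255))
    for k in cv2.findContours(m,0,2)[0]:
        if cv2.contourArea(k)>40: print(n,cv2.boundingRect(k),[plane(c,p,.036).round(3).tolist() for p in cv2.boxPoints(cv2.minAreaRect(k))])
E
```

```text
top [[0.4651, 0.2124, 0.036], [0.408, 0.2051, 0.036], [0.4952, -0.0348, 0.036], [0.4435, -0.0422, 0.036]]
[0.4365 0.2088 0.036 ] [ 0.4693 -0.0385  0.036 ] L 0.2494684715876509 W 0.057640825093082465 0.052307744781446695 yaw -82.44338236208355 [0.45294668 0.08510566 0.036     ]
scene [[0.4074, 0.2042, 0.036], [0.4662, 0.2086, 0.036], [0.4482, -0.0455, 0.036], [0.4995, -0.0412, 0.036]]
[0.4368 0.2064 0.036 ] [ 0.4739 -0.0433  0.036 ] L 0.25245459719909846 W 0.058911378819388724 0.05146628538051155 yaw -81.56569997399552 [0.45533833 0.08152131 0.036     ]
s (279, 194, 23, 11) [[0.591, 0.022, 0.036], [0.588, 0.036, 0.036], [0.642, 0.043, 0.036], [0.645, 0.029, 0.036]]
```

Request:
arm_command([
  [0.31, 0.4, 0, 0, 0, -0.18, 1],
  [0.31, 0.4, 0, 0, 0, -0.36, 1],
  [0.31, 0.4, 0, 0, 0, -0.36, 1],
  [0.31, 0.4, 0, 0, 0, -0.36, 1],
  [0.31, 0.4, 0, 0, 0, -0.36, 1],
  [0.31, 0.4, 0, 0, 0, -0.36, 1],
  [0.31, 0.4, 0, 0, 0, -0.36, 1],
  [0.31, 0.4, 0, 0, 0, -0.36, 1],
  [0.31, 0.4, 0, 0, 0, -0.36, 1],
  [0.31, 0.4, 0, 0, 0, -0.36, 1],
  [0.31, 0.4, 0, 0, 0, -0.36, 1],
  [0.31, 0.4, 0, 0, 0, -0.36, 1],
], grip_force=10)

```text
t: 1.25
tool_pos: [0.443, -0.2461, 0.2012]
orientation: [-3.133, -0.227, 0.0]
force: [-0.3, -0.2, 0.0]
opening: 0.0175
```

Request:
arm_command([
  [-0.011, 0.591, 0, 0, 0, 0, 1],
  [-0.011, 0.591, 0, 0, 0, 0, 1],
  [-0.011, 0.591, 0, 0, 0, 0, 1],
  [-0.011, 0.591, 0, 0, 0, 0, 1],
  [-0.011, 0.591, 0, 0, 0, 0, 1],
  [-0.011, 0.591, 0, 0, 0, 0, 1],
  [-0.011, 0.591, 0, 0, 0, 0, 1],
  [-0.011, 0.591, 0, 0, 0, 0, 1],
  [-0.011, 0.591, 0, 0, 0, 0, 1],
  [-0.011, 0.591, 0, 0, 0, 0, 1],
  [-0.011, 0.591, 0, 0, 0, 0, 1],
  [-0.011, 0.591, 0, 0, 0, 0, 1],
])

```text
t: 2.25
tool_pos: [0.4339, 0.2297, 0.2012]
orientation: [-3.131, -0.229, -0.0]
force: [0.3, -0.2, -0.2]
opening: 0.0006
```

```bash
python3 - <<'E'
from plant import robot, read_camera
from h import *
s=robot.read_state(); print({k:np.round(v,4).tolist() for k,v in s.items()})
c=read_camera("wrist"); cv2.imwrite("pics/w1.png",c["frame"][:,:,::-1])
c=read_camera("scene"); crop(c,180,20,380,220,3,"pics/s1.png")
E
```

```text
{'t': 2.25, 'q': [0.3808, -0.1691, 1.7848, 0.002, 1.5251, 1.8056], 'dq': [0.312, 0.2206, -0.1893, -0.032, -0.012, 0.2835], 'joint_torque': [-0.2688, -41.5333, -48.5925, 0.2578, -0.1698, 0.4474], 'tool_pos': [0.4339, 0.2297, 0.2012], 'orientation': [-3.1311, -0.2289, -0.0002], 'force': [0.3201, -0.205, -0.2221], 'wrist_torque': [-0.0029, 0.0403, 0.0392], 'opening': 0.0006}
```

View pics/w1.png

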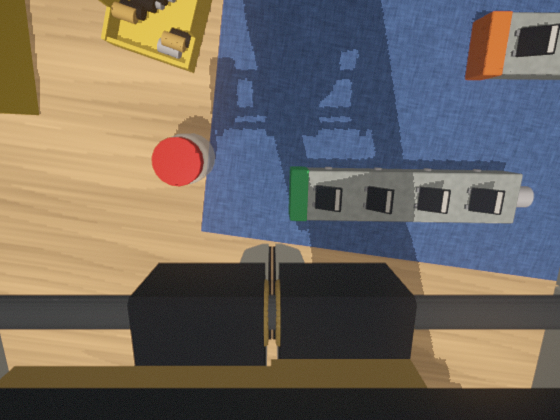

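View pics/s1.png

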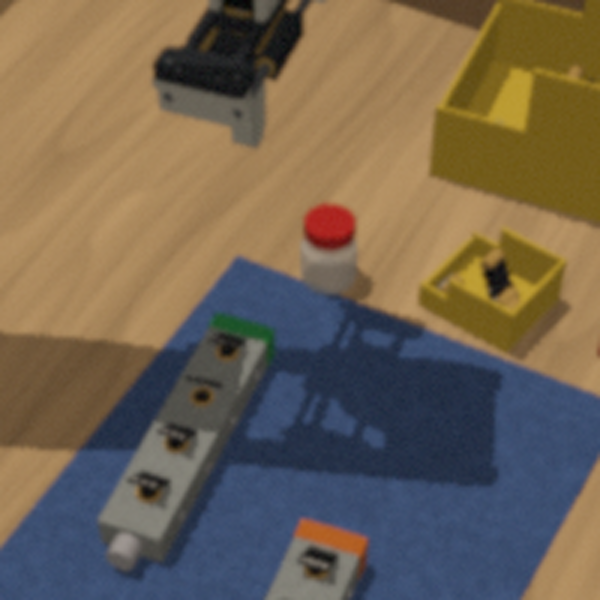

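```bash
python3 - <<'E'
from plant import robot, read_camera
from h import *
c=read_camera("wrist"); s=robot.read_state()
P=np.array([plane(c,p,.036) for p in((291,168.5),(290,221),(520,174),(514,223))])
a=(P[0]+P[1])/2;b=(P[2]+P[3])/2
print(P.round(4).tolist(),a,b,np.linalg.norm(a-b),np.degrees(np.arctan2(*(b-a)[1::-1])),np.linalg.norm(P[0]-P[1]),np.linalg.norm(P[2]-P[3]))
print(s["tool_pos"],s["orientation"])
from scipy.spatial.transform import Rotation as R
print(R.from_rotvec(s["orientation"]).as_matrix().round(4))
u=(b-a)/np.linalg.norm(b-a)
print("jar",plane(c,(177,161),.07))
E
```

```text
[[0.4671, 0.2112, 0.036], [0.4091, 0.2027, 0.036], [0.498, -0.0341, 0.036], [0.4442, -0.0459, 0.036]] [0.43808504 0.20693844 0.036     ] [ 0.4710514  -0.04001865  0.036     ] 0.24914772463310142 -82.39652516761886 0.058630729394688295 0.05508993668423916
[0.43424828 0.22640228 0.20086306] [ 3.13317917e+00  2.29493408e-01 -1.25156039e-03]
[[ 9.893e-01  1.457e-01 -8.000e-04]
 [ 1.457e-01 -9.893e-01 -1.000e-04]
 [-8.000e-04 -0.000e+00 -1.000e+00]]
jar [0.46131146 0.32372506 0.07      ]
```

Request:
arm_command([
  [0, 0, -0.04, 0, 0, 0, 1],
  [0, 0, -0.08, 0, 0, 0, 1],
  [0, 0, -0.12, 0, 0, 0, 1],
  [0, 0, -0.15, 0, 0, 0, 1],
  [0, 0, -0.17, 0, 0, 0, 1],
  [0, 0, -0.17, 0, 0, 0, 1],
  [0, 0, -0.17, 0, 0, 0, 1],
])

```text
t: 2.98
tool_pos: [0.4341, 0.2243, 0.0644]
orientation: [3.132, 0.226, -0.004]
force: [0.4, 0.2, 0.8]
opening: 0.0002
```

```bash
python3 - <<'E'
from plant import robot, read_camera
from h import *
c=read_camera("scene"); crop(c,180,60,320,220,4,"pics/s2.png")
for i in range(3):
    read_camera("top");s=robot.read_state(); print({k:np.round(s[k],4).tolist() for k in("t","tool_pos","orientation","force","opening")})
E
```

```text
{'t': 3.0833, 'tool_pos': [0.4357, 0.2257, 0.0666], 'orientation': [-3.133, -0.227, -0.0023], 'force': [0.0764, 0.4134, 0.8837], 'opening': 0.0004}
{'t': 3.1333, 'tool_pos': [0.436, 0.2261, 0.0669], 'orientation': [-3.1326, -0.2276, -0.0036], 'force': [0.4234, -0.8261, -0.0041], 'opening': 0.0002}
{'t': 3.1833, 'tool_pos': [0.4359, 0.2264, 0.0669], 'orientation': [-3.1325, -0.2282, -0.0037], 'force': [0.1977, -0.4546, 0.393], 'opening': 0.0007}
```

View pics/s2.png

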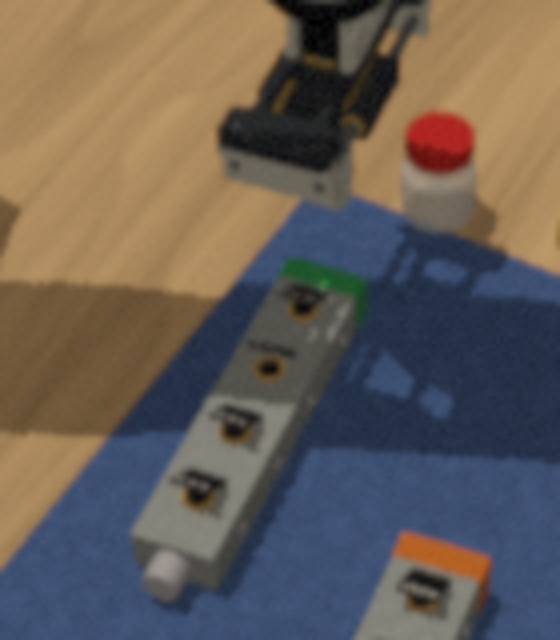

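```bash
python3 - <<'E'
from plant import robot, read_camera
from h import *
s=robot.read_state(); p=s["tool_pos"]; print(p.round(4) if hasattr(p,'round') else p)
c=read_camera("scene"); t=read_camera("top")
im=c["frame"][:,:,::-1].copy()
crop(c,220,60,320,150,8,"pics/s3.png")
for dz in(-.017,0,.065): 
    uv=proj(c,np.array(p)+[0,0,dz]); print(dz,uv,"crop",(uv-[220,60])*8)
crop(t,150,220,310,310,5,"pics/t3.png"); print((proj(t,np.array(p)-[0,0,.017])-[150,220])*5)
E
```

```text
[0.4359 0.2264 0.0669]
-0.017 [264.29676844 118.37244692] crop [354.37414749 466.97957538]
0 [264.16407082 113.75219072] crop [353.31256657 430.01752575]
0.065 [263.62956612  95.14184373] crop [349.03652898 281.13474984]
[204.45976093 262.00891047]
```

View pics/s3.png

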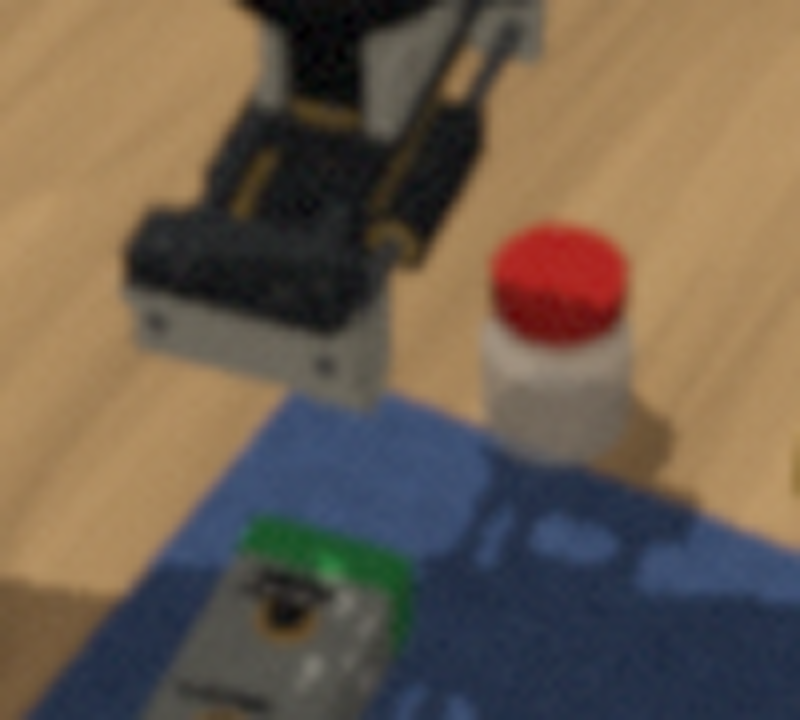

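View pics/t3.png

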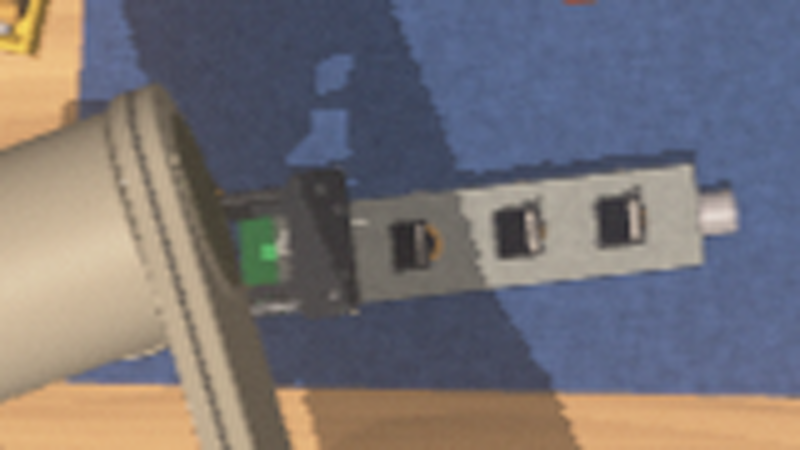

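```bash
python3 - <<'E'
from plant import robot, read_camera
from h import *
from scipy.spatial.transform import Rotation as R
s=robot.read_state(); p=np.array(s["tool_pos"]); M=R.from_rotvec(s["orientation"]).as_matrix()
w=read_camera("wrist"); c=read_camera("scene")
print(w["cam_to_world"].round(3).tolist())
for z in(.017,0,-.02,-.067):
  for y in(-.0175,0,.0175):
    print(z,y,"wrist",proj(w,p+M@[0,y,z]).round(0),"scene crop",((proj(c,p+M@[0,y,z])-[220,60])*8).round(0))
for x in(-.0375,.0375):
  for y in(-.094,.094): print("body",x,y,((proj(c,p+M@[x,y,-.067])-[220,60])*8).round(0),proj(w,p+M@[x,y,-.067]).round(0))
cv2.imwrite("pics/w3.png",w["frame"][:,:,::-1])
E
```

```text
[[0.147, 0.959, 0.243, 0.503], [-0.989, 0.143, 0.034, 0.235], [-0.002, -0.245, 0.97, 0.25], [0.0, 0.0, 0.0, 1.0]]
0.017 -0.0175 wrist [243. 240.] scene crop [372. 432.]
0.017 0 wrist [270. 240.] scene crop [354. 467.]
0.017 0.0175 wrist [297. 240.] scene crop [335. 502.]
0 -0.0175 wrist [241. 249.] scene crop [371. 395.]
0 0 wrist [270. 249.] scene crop [353. 430.]
0 0.0175 wrist [299. 249.] scene crop [333. 465.]
-0.02 -0.0175 wrist [238. 262.] scene crop [370. 351.]
-0.02 0 wrist [270. 262.] scene crop [351. 386.]
-0.02 0.0175 wrist [302. 262.] scene crop [332. 421.]
-0.067 -0.0175 wrist [225. 308.] scene crop [367. 241.]
-0.067 0 wrist [269. 308.] scene crop [348. 276.]
-0.067 0.0175 wrist [312. 308.] scene crop [328. 312.]
body -0.0375 -0.094 [345.  68.] [ 51. 386.]
body -0.0375 0.094 [123. 444.] [487. 386.]
body 0.0375 -0.094 [557. 120.] [ 17. 217.]
body 0.0375 0.094 [351. 505.] [521. 218.]
```

View pics/w3.png

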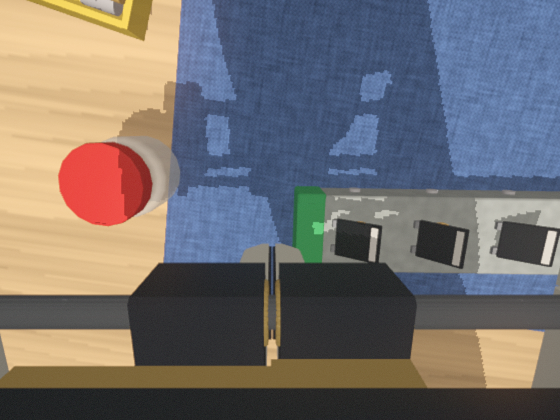

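```bash
python3 - <<'E'
from plant import robot, read_camera
from h import *
w=read_camera("wrist"); c=read_camera("scene")
a=np.array([.437,.2075,.036]);u=np.array([.137,-.990,0]);n=np.array([.99,.137,0])
for P,nm in((a+.028*n,"gfar"),(a-.028*n,"gnear"),(a+.026*u+.013*n+[0,0,.0035],"hinge1 far"),(a+.026*u-.013*n+[0,0,.0035],"hinge1 near"),(a+.082*u+.013*n+[0,0,.0035],"hinge2 far"),(np.array([.4613,.3237,.07]),"jarlid")):
    print(nm,proj(w,P).round(0),((proj(c,P)-[220,60])*8).round(0))
im=c["frame"][:,:,::-1]; crop(c,200,0,330,150,5,"pics/s4.png")
im=cv2.resize(c["frame"][95:150,240:290,::-1],None,fx=12,fy=10,interpolation=cv2.INTER_NEAREST); cv2.imwrite("pics/s5.png",im)
print(w["cam_to_world"][:3,3])
E
```

```text
gfar [299. 195.] [408. 555.]
gnear [297. 272.] [253. 512.]
hinge1 far [338. 219.] [338. 589.]
hinge1 near [335. 255.] [265. 568.]
hinge2 far [421. 219.] [273. 707.]
jarlid [106. 184.] [558. 272.]
[0.50296476 0.23548774 0.24928583]
```

View pics/s5.png

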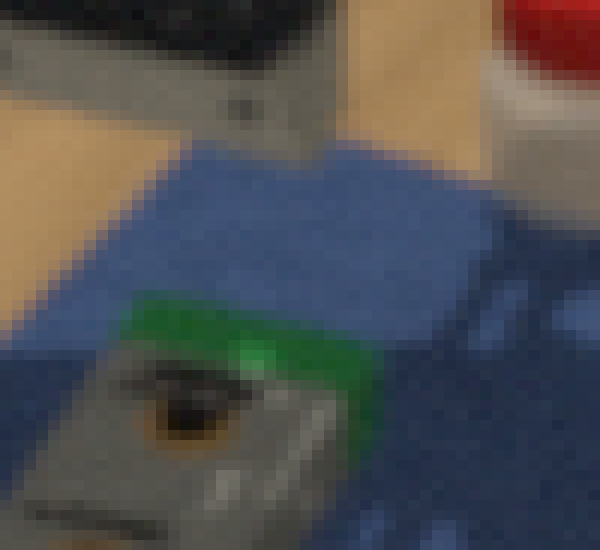

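View pics/s4.png

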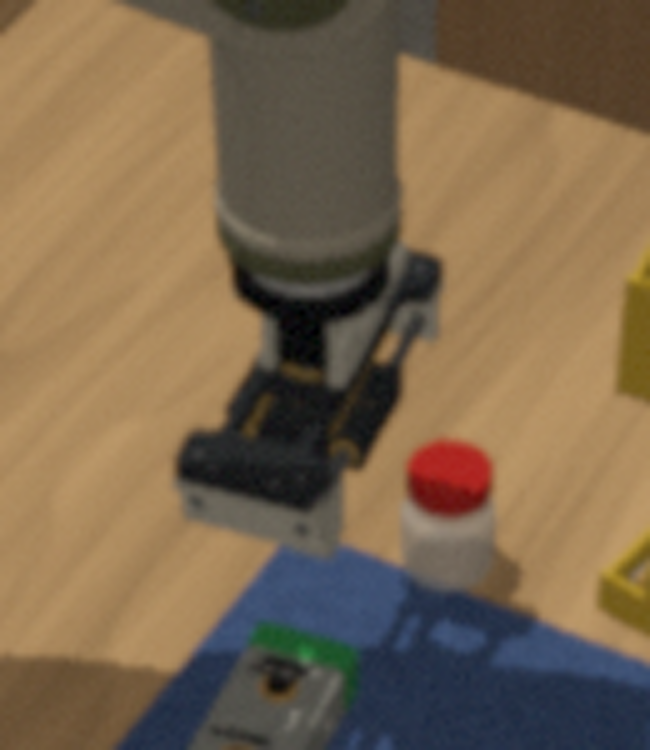

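Request:
arm_command([
  [0, 0, 0.04, 0, 0, 0.23, 1],
  [0, 0, 0.05, 0, 0, 0.46, 1],
  [0, 0, 0.05, 0, 0, 0.69, 1],
  [0, 0, 0.05, 0, 0, 0.92, 1],
  [0, 0, 0.05, 0, 0, 1, 1],
  [0, 0, 0.05, 0, 0, 1, 1],
])

```text
t: 3.98
tool_pos: [0.4345, 0.2267, 0.1055]
orientation: [-2.966, -1.036, -0.0]
force: [-0.7, -0.2, 0.4]
opening: 0.0006
```

Request:
arm_command([
  [0, 0, 0, 0, 0, 0.23, 1],
  [0, 0, 0, 0, 0, 0.46, 1],
  [0, 0, 0, 0, 0, 0.69, 1],
  [0, 0, 0, 0, 0, 0.92, 1],
  [0, 0, 0, 0, 0, 1, 1],
  [0, 0, 0, 0, 0, 1, 1],
])

```text
t: 4.48
tool_pos: [0.4344, 0.2268, 0.1054]
orientation: [-2.596, -1.769, 0.0]
force: [0.5, 0.2, 0.4]
opening: 0.0005
```

Request:
arm_command([
  [0, 0, 0, 0, 0, 0.23, 1],
  [0, 0, 0, 0, 0, 0.46, 1],
  [0, 0, 0, 0, 0, 0.69, 1],
  [0, 0, 0, 0, 0, 0.92, 1],
  [0, 0, 0, 0, 0, 1, 1],
  [0, 0, 0, 0, 0, 1, 1],
])

```text
t: 4.98
tool_pos: [0.4344, 0.2268, 0.1054]
orientation: [-2.051, -2.379, 0.0]
force: [-0.4, 1.5, 0.2]
opening: 0.0004
```

```bash
cat > chk.py <<'E'
import sys
from plant import robot, read_camera
from h import *
from scipy.spatial.transform import Rotation as R
c=read_camera("scene"); 
s=robot.read_state(); p=np.array(s["tool_pos"]); M=R.from_rotvec(s["orientation"]).as_matrix()
print({k:np.round(s[k],4).tolist() for k in("t","q","tool_pos","orientation","force","opening")}, "yaw",np.degrees(np.arctan2(M[1,1],M[0,1])))
n=sys.argv[1]; u0,v0=map(int,sys.argv[2:4])
crop(c,u0,v0,u0+110,v0+100,6,f"pics/{n}.png")
for z in(.017,0,-.067): print(z,[((proj(c,p+M@[0,y,z])-[u0,v0])*6).round(0).tolist() for y in(-.0175,0,.0175)])
E
python3 chk.py s6 210 50
```

```text
{'t': 5.0333, 'q': [0.3765, -0.1019, 1.9016, 0.0001, 1.3423, 0.2311], 'tool_pos': [0.4343, 0.2268, 0.1054], 'orientation': [-2.0541, -2.3767, 0.0003], 'force': [0.1736, -0.2689, -0.092], 'opening': 0.0005} yaw 8.329805073305291
0.017 [[284.0, 335.0], [321.0, 345.0], [359.0, 355.0]]
0 [[283.0, 306.0], [321.0, 316.0], [358.0, 326.0]]
-0.067 [[278.0, 185.0], [317.0, 194.0], [357.0, 204.0]]
```

View pics/s6.png

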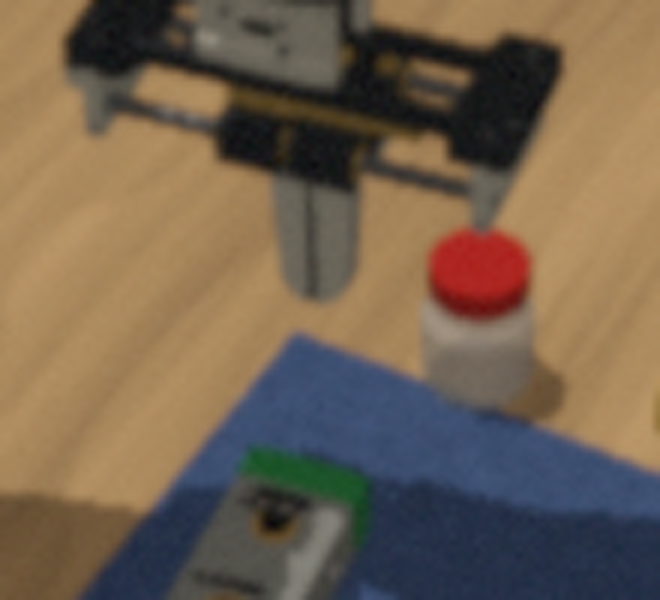

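```bash
python3 - <<'E'
from plant import robot, read_camera
from h import *
t=read_camera("top"); crop(t,140,210,250,300,6,"pics/t6.png")
w=read_camera("wrist"); cv2.imwrite("pics/w6.png",w["frame"][:,:,::-1])
E
```

```text
(no output)
```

View pics/t6.png

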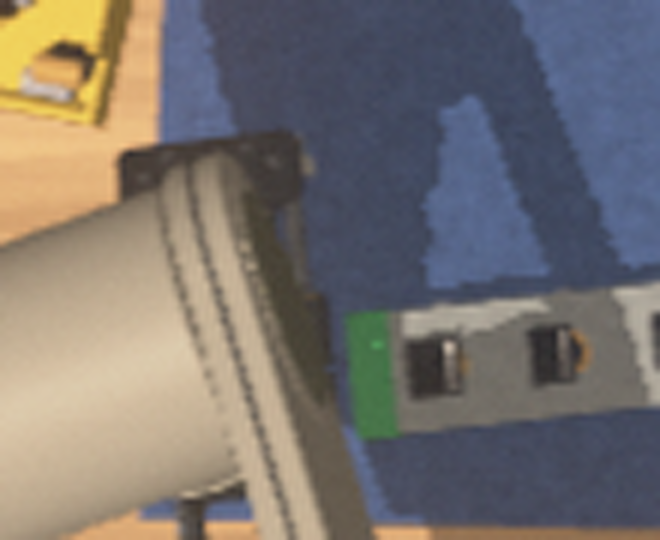

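View pics/w6.png

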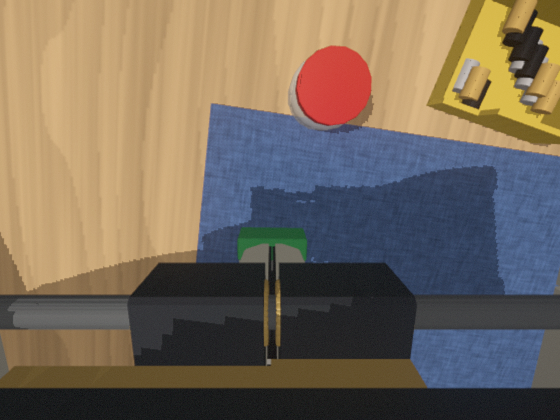

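```bash
python3 - <<'E'
from plant import robot, read_camera
from h import *
from scipy.spatial.transform import Rotation as R
s=robot.read_state(); p=np.array(s["tool_pos"]); M=R.from_rotvec(s["orientation"]).as_matrix()
t=read_camera("top");c=read_camera("scene");w=read_camera("wrist")
def tri(rs):
    A=np.zeros((3,3));b=np.zeros(3)
    for o,d in rs:
        d=d/np.linalg.norm(d);Q=np.eye(3)-np.outer(d,d);A+=Q;b+=Q@o
    X=np.linalg.solve(A,b); return X,[np.linalg.norm(np.cross(X-o,d/np.linalg.norm(d))) for o,d in rs]
def show(n,rs):
    X,e=tri(rs); print(n,X.round(4),"res",np.round(e,4),"tool",(M.T@(X-p)).round(4))
show("corner -y",[ray(t,(140+300/6,210+132/6)),ray(c,(210+508/6,50+158/6))])
show("corner +y",[ray(t,(140+118/6,210+150/6)),ray(c,(210+560/6,50+50/6))])
show("tip",[ray(w,(272,243)),ray(c,(210+318/6,50+298/6))])
for z in(.017,0,-.011,-.03): print(z,[proj(w,p+M@[x,0,z]).round(0).tolist() for x in(-.0075,0,.0075)])
print("tip on z", [plane(c,(263,99.7),z).round(3).tolist() for z in(.088,.116)])
print(w["cam_to_world"].round(3).tolist())
E
```

```text
corner -y [0.5309 0.203  0.2477] res [0.0021 0.0021] tool [-0.0376  0.0921 -0.1423]
corner +y [0.5205 0.2725 0.2465] res [0.0002 0.0002] tool [ 0.0327  0.0918 -0.1411]
tip [0.4331 0.2306 0.1117] res [0.0018 0.0018] tool [ 0.0039 -0.0007 -0.0063]
0.017 [[270.0, 248.0], [270.0, 238.0], [270.0, 227.0]]
0 [[270.0, 258.0], [270.0, 247.0], [270.0, 235.0]]
-0.011 [[270.0, 266.0], [270.0, 253.0], [270.0, 241.0]]
-0.03 [[270.0, 280.0], [270.0, 267.0], [270.0, 253.0]]
tip on z [[0.418, 0.252, 0.088], [0.434, 0.226, 0.116]]
[[0.989, -0.143, -0.036, 0.425], [0.148, 0.959, 0.243, 0.293], [-0.0, -0.246, 0.969, 0.289], [0.0, 0.0, 0.0, 1.0]]
```

Request:
arm_command([
  [0.001, 0, -0.03, 0, 0, 0, 1],
  [0.001, 0, -0.057, 0, 0, 0, 1],
  [0.001, 0, -0.057, 0, 0, 0, 1],
  [0.001, 0, -0.057, 0, 0, 0, 1],
])

```text
t: 5.62
tool_pos: [0.4339, 0.2263, 0.0588]
orientation: [-2.052, -2.377, 0.005]
force: [0.3, 0.5, -0.6]
opening: 0.0006
```

```bash
python3 chk.py s7 210 60
```

```text
{'t': 5.6667, 'q': [0.3759, -0.0482, 1.9385, 0.0001, 1.2524, 0.2289], 'tool_pos': [0.435, 0.2267, 0.0602], 'orientation': [-2.0521, -2.3781, 0.0014], 'force': [-0.188, -0.2719, 0.5654], 'opening': 0.0004} yaw 8.417333652469502
0.017 [[289.0, 350.0], [325.0, 360.0], [361.0, 370.0]]
0 [[287.0, 323.0], [324.0, 332.0], [361.0, 342.0]]
-0.067 [[283.0, 208.0], [321.0, 218.0], [359.0, 228.0]]
```

View pics/s7.png

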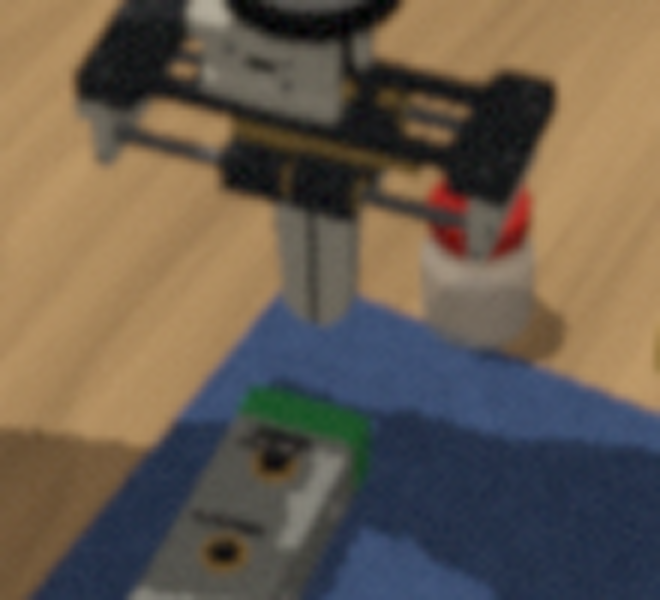

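Request:
arm_command([
  [0.002, -0.018, 0, 0, 0, 0, 1],
  [0.004, -0.037, 0, 0, 0, 0, 1],
  [0.004, -0.037, 0, 0, 0, 0, 1],
])

```text
t: 5.92
tool_pos: [0.4396, 0.1959, 0.062]
orientation: [2.053, 2.376, 0.001]
force: [-1.2, -0.4, -0.3]
opening: 0.0006
```

```bash
python3 chk.py s8 210 60; python3 - <<'E'
from plant import robot, read_camera
from h import *
w=read_camera("wrist"); cv2.imwrite("pics/w8.png",w["frame"][:,:,::-1])
E
```

```text
{'t': 5.9667, 'q': [0.3146, -0.0786, 1.9639, -0.0, 1.2547, 0.1695], 'tool_pos': [0.4395, 0.1969, 0.062], 'orientation': [2.054, 2.376, 0.0021], 'force': [-0.0416, 0.017, -0.0256], 'opening': 0.0008} yaw 8.31304137124796
0.017 [[264.0, 393.0], [300.0, 403.0], [337.0, 413.0]]
0 [[262.0, 365.0], [299.0, 375.0], [337.0, 385.0]]
-0.067 [[256.0, 251.0], [295.0, 261.0], [333.0, 271.0]]
```

View pics/s8.png

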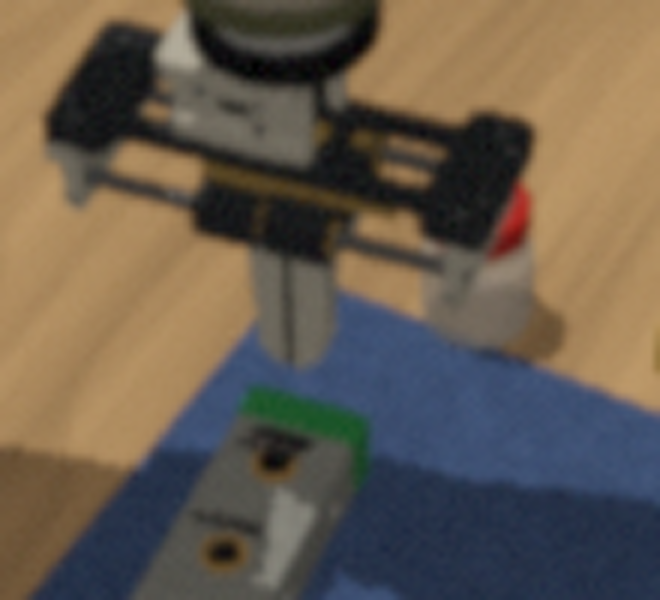

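View pics/w8.png

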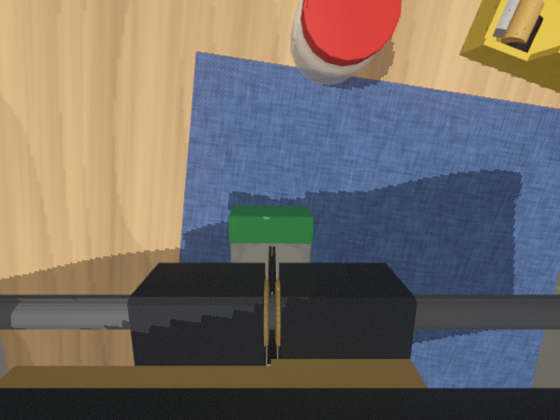

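Request:
arm_command([
  [0, 0, -0.005, 0, 0, 0, 1],
  [0, 0, -0.0075, 0, 0, 0, 1],
  [0, 0, -0.01, 0, 0, 0, 1],
  [0, 0, -0.0125, 0, 0, 0, 1],
  [0, 0, -0.0125, 0, 0, 0, 1],
])

```text
t: 6.43
tool_pos: [0.4388, 0.1975, 0.0511]
orientation: [-2.054, -2.377, -0.001]
force: [-0.7, 1.1, 0.2]
opening: 0.0005
```

Request:
arm_command([
  [0, 0, -0.0025, 0, 0, 0, 1],
  [0, 0, -0.005, 0, 0, 0, 1],
  [0, 0, -0.0075, 0, 0, 0, 1],
  [0, 0, -0.01, 0, 0, 0, 1],
  [0, 0, -0.01, 0, 0, 0, 1],
])

```text
t: 6.85
tool_pos: [0.4384, 0.1974, 0.0425]
orientation: [-2.054, -2.377, 0.0]
force: [0.3, 0.8, 0.4]
opening: 0.0003
```

```bash
python3 chk.py s9 210 60
```

```text
{'t': 6.9, 'q': [0.316, -0.0528, 1.9775, 0.0004, 1.217, 0.1702], 'tool_pos': [0.4386, 0.1974, 0.0427], 'orientation': [-2.0536, -2.3769, -0.0001], 'force': [-0.1306, -0.0859, 0.1806], 'opening': 0.0006} yaw 8.346395471753867
0.017 [[264.0, 422.0], [300.0, 431.0], [337.0, 441.0]]
0 [[263.0, 395.0], [299.0, 405.0], [336.0, 415.0]]
-0.067 [[257.0, 283.0], [295.0, 294.0], [333.0, 304.0]]
```

View pics/s9.png

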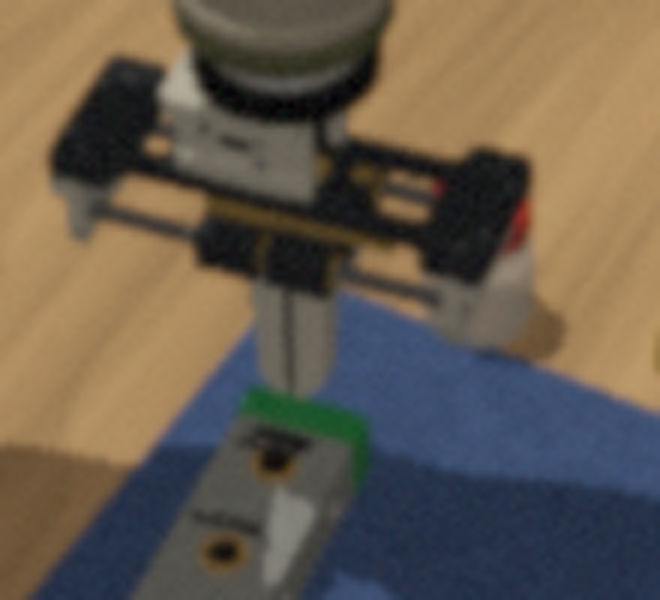

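Request:
arm_command([
  [0, 0, -0.0025, 0, 0, 0, 1],
  [0, 0, -0.005, 0, 0, 0, 1],
  [0, 0, -0.0065, 0, 0, 0, 1],
  [0, 0, -0.0075, 0, 0, 0, 1],
  [0, 0, -0.0075, 0, 0, 0, 1],
])

```text
t: 7.32
tool_pos: [0.4384, 0.1973, 0.0365]
orientation: [-2.053, -2.377, 0.001]
force: [0.4, 0.7, -0.1]
opening: 0.0002
```

Request:
arm_command([
  [0, 0, -0.00125, 0, 0, 0, 1],
  [0, 0, -0.0025, 0, 0, 0, 1],
  [0, 0, -0.0025, 0, 0, 0, 1],
])

```text
t: 7.57
tool_pos: [0.4382, 0.1973, 0.0342]
orientation: [-2.053, -2.377, 0.001]
force: [-0.6, -0.1, -0.0]
opening: 0.0
```

Request:
arm_command([
  [0, 0, -0.00125, 0, 0, 0, 1],
  [0, 0, -0.002, 0, 0, 0, 1],
  [0, 0, -0.002, 0, 0, 0, 1],
])

```text
t: 7.82
tool_pos: [0.4381, 0.1973, 0.0325]
orientation: [-2.053, -2.377, 0.001]
force: [0.2, 0.4, 0.4]
opening: 0.0006
```

```bash
python3 chk.py s10 210 60
```

```text
{'t': 7.8667, 'q': [0.316, -0.0384, 1.9842, 0.0004, 1.1968, 0.1702], 'tool_pos': [0.4382, 0.1973, 0.0326], 'orientation': [-2.0533, -2.3766, 0.0011], 'force': [0.3163, 0.6423, 0.2438], 'opening': 0.0005} yaw 8.34723382581439
0.017 [[264.0, 437.0], [300.0, 447.0], [336.0, 457.0]]
0 [[263.0, 411.0], [299.0, 421.0], [336.0, 431.0]]
-0.067 [[257.0, 301.0], [295.0, 311.0], [333.0, 321.0]]
```

View pics/s10.png

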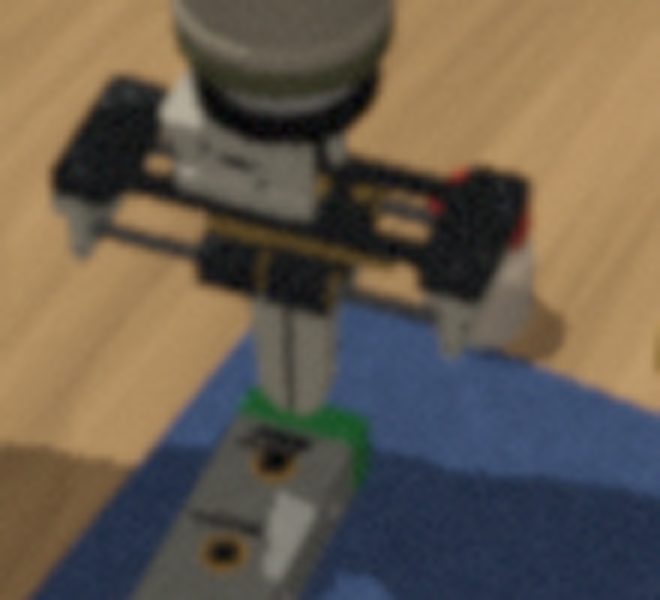

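Request:
arm_command([
  [0, 0, -0.001, 0, 0, 0, 1],
  [0, 0, -0.001, 0, 0, 0, 1],
])

```text
t: 8.03
tool_pos: [0.4381, 0.1973, 0.0317]
orientation: [-2.053, -2.377, 0.001]
force: [0.6, -0.2, -1.0]
opening: 0.0001
```

Request:
arm_command([
  [0, 0, -0.00125, 0, 0, 0, 1],
  [0, 0, -0.00125, 0, 0, 0, 1],
])

```text
t: 8.2
tool_pos: [0.438, 0.1973, 0.0305]
orientation: [-2.053, -2.377, 0.001]
force: [0.4, -0.0, -0.1]
opening: 0.0002
```

Request:
arm_command([
  [0, 0, -0.00125, 0, 0, 0, 1],
  [0, 0, -0.00125, 0, 0, 0, 1],
])

```text
t: 8.37
tool_pos: [0.4379, 0.1972, 0.0292]
orientation: [-2.053, -2.376, 0.002]
force: [-0.5, 0.1, 0.1]
opening: 0.0006
```

```bash
python3 chk.py s11 210 60
```

```text
{'t': 8.4167, 'q': [0.316, -0.0338, 1.9864, 0.0004, 1.1907, 0.1702], 'tool_pos': [0.4379, 0.1972, 0.0293], 'orientation': [-2.0532, -2.3764, 0.0019], 'force': [-0.4525, 0.2772, 0.7358], 'opening': 0.0002} yaw 8.346363232769717
0.017 [[264.0, 442.0], [300.0, 452.0], [336.0, 462.0]]
0 [[262.0, 416.0], [299.0, 426.0], [335.0, 436.0]]
-0.067 [[257.0, 306.0], [294.0, 316.0], [332.0, 327.0]]
```

View pics/s11.png

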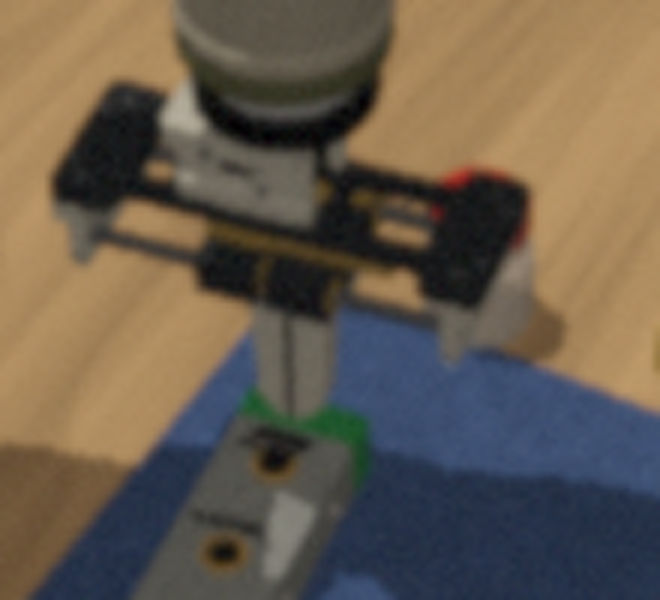

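Request:
arm_command([
  [0, 0, -0.00125, 0, 0, 0, 1],
  [0, 0, -0.00125, 0, 0, 0, 1],
])

```text
t: 8.58
tool_pos: [0.4378, 0.1972, 0.0281]
orientation: [-2.053, -2.376, 0.002]
force: [0.2, -0.6, 0.4]
opening: 0.0001
```

Request:
arm_command([
  [0, 0, -0.00125, 0, 0, 0, 1],
  [0, 0, -0.00125, 0, 0, 0, 1],
])

```text
t: 8.75
tool_pos: [0.4376, 0.1971, 0.0269]
orientation: [-2.053, -2.376, 0.003]
force: [-0.2, -0.3, 0.8]
opening: 0.0004
```

Request:
arm_command([
  [0, 0, -0.00125, 0, 0, 0, 1],
  [0, 0, -0.00125, 0, 0, 0, 1],
])

```text
t: 8.92
tool_pos: [0.4375, 0.197, 0.0257]
orientation: [-2.053, -2.376, 0.003]
force: [-0.6, -0.6, 0.7]
opening: 0.0005
```

```bash
python3 chk.py s12 210 60; python3 - <<'E'
from plant import robot, read_camera
from h import *
w=read_camera("wrist"); cv2.imwrite("pics/w12.png",w["frame"][:,:,::-1])
print(robot.read_state()["force"])
E
```

```text
{'t': 8.9667, 'q': [0.3161, -0.0288, 1.9887, 0.0004, 1.184, 0.1702], 'tool_pos': [0.4375, 0.1971, 0.0257], 'orientation': [-2.0528, -2.3761, 0.003], 'force': [0.78, -0.3797, 0.4726], 'opening': 0.0002} yaw 8.350796474383055
0.017 [[263.0, 447.0], [299.0, 457.0], [335.0, 467.0]]
0 [[262.0, 421.0], [298.0, 431.0], [334.0, 441.0]]
-0.067 [[256.0, 312.0], [294.0, 322.0], [332.0, 333.0]]
[ 0.23460243  0.53330051 -1.67253521]
```

View pics/s12.png

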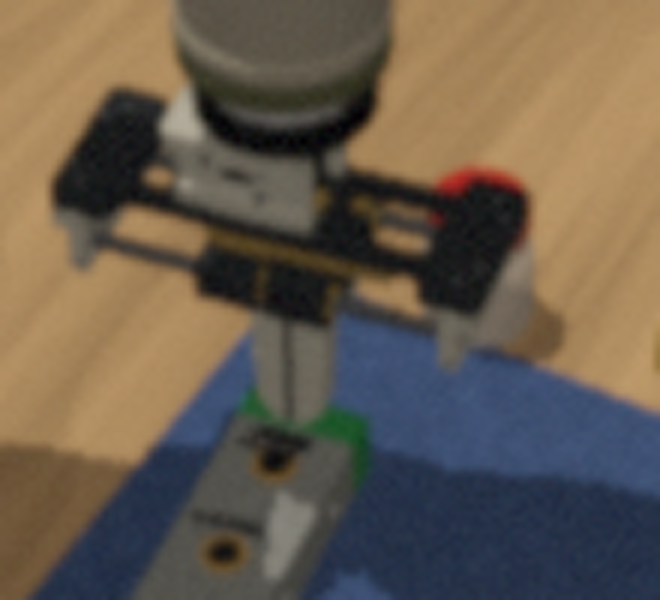

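View pics/w12.png

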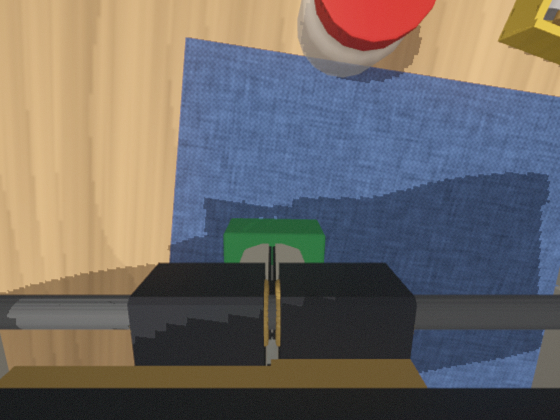

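Request:
arm_command([
  [0, 0, -0.00125, 0, 0, 0, 1],
  [0, 0, -0.00125, 0, 0, 0, 1],
  [0, 0, -0.00125, 0, 0, 0, 1],
])

```text
t: 9.27
tool_pos: [0.4375, 0.1971, 0.0247]
orientation: [-2.053, -2.376, 0.003]
force: [0.3, -0.3, 0.4]
opening: 0.0001
```

Request:
arm_command([
  [0, 0, -0.00125, 0, 0, 0, 1],
  [0, 0, -0.00125, 0, 0, 0, 1],
  [0, 0, -0.00125, 0, 0, 0, 1],
])

```text
t: 9.52
tool_pos: [0.4374, 0.197, 0.0236]
orientation: [-2.053, -2.376, 0.003]
force: [0.4, -0.0, -0.0]
opening: 0.0002
```

Request:
arm_command([
  [0, 0, -0.00125, 0, 0, 0, 1],
  [0, 0, -0.00125, 0, 0, 0, 1],
  [0, 0, -0.00125, 0, 0, 0, 1],
])

```text
t: 9.77
tool_pos: [0.4373, 0.197, 0.0225]
orientation: [-2.053, -2.376, 0.004]
force: [0.0, -0.9, -0.5]
opening: 0.0005
```

Request:
arm_command([
  [0, 0, -0.00125, 0, 0, 0, 1],
  [0, 0, -0.00125, 0, 0, 0, 1],
  [0, 0, -0.00125, 0, 0, 0, 1],
])

```text
t: 10.02
tool_pos: [0.4373, 0.197, 0.0215]
orientation: [-2.053, -2.376, 0.004]
force: [-0.5, 0.2, 0.4]
opening: 0.0002
```

```bash
python3 chk.py s13 230 80; python3 - <<'E'
from plant import robot, read_camera
from h import *
t=read_camera("top"); crop(t,150,220,310,310,5,"pics/t13.png")
s=robot.read_state();print(s["force"],s["wrist_torque"])
E
```

```text
{'t': 10.0667, 'q': [0.316, -0.0224, 1.9912, 0.0003, 1.1757, 0.1702], 'tool_pos': [0.4373, 0.197, 0.0215], 'orientation': [-2.0527, -2.3759, 0.0036], 'force': [-0.3467, 1.5579, -0.7453], 'opening': 0.0002} yaw 8.349482106579698
0.017 [[143.0, 334.0], [179.0, 344.0], [215.0, 354.0]]
0 [[142.0, 308.0], [178.0, 318.0], [214.0, 328.0]]
-0.067 [[136.0, 199.0], [174.0, 210.0], [212.0, 220.0]]
[-0.51168326  0.28172932  0.5484529 ] [-0.05448965 -0.08464802 -0.01631747]
```

View pics/s13.png

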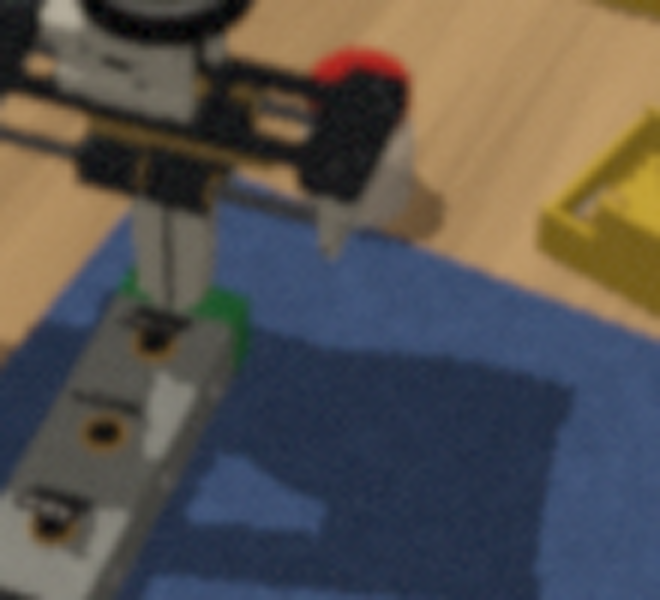

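View pics/t13.png

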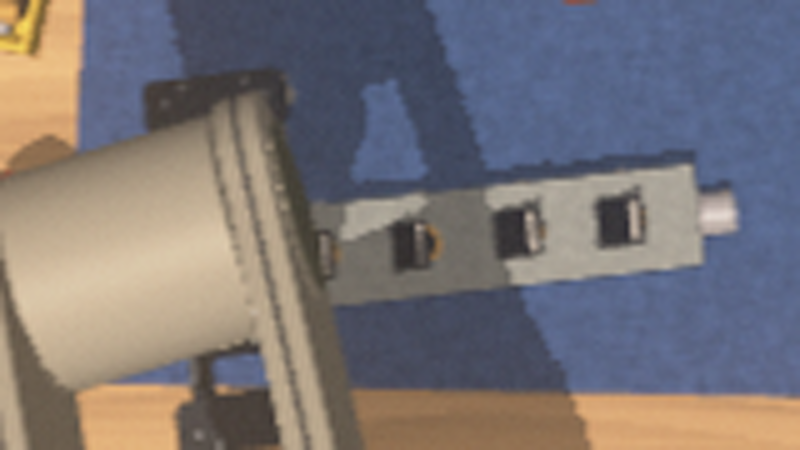

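Request:
arm_command([
  [0, 0, -0.0015, 0, 0, 0, 1],
  [0, 0, -0.0015, 0, 0, 0, 1],
  [0, 0, -0.0015, 0, 0, 0, 1],
])

```text
t: 10.37
tool_pos: [0.4373, 0.197, 0.0203]
orientation: [-2.053, -2.376, 0.004]
force: [-0.2, 0.0, 0.0]
opening: 0.0007
```

Request:
arm_command([
  [0, 0, -0.0015, 0, 0, 0, 1],
  [0, 0, -0.0015, 0, 0, 0, 1],
  [0, 0, -0.0015, 0, 0, 0, 1],
])

```text
t: 10.62
tool_pos: [0.4375, 0.1971, 0.0194]
orientation: [-2.053, -2.376, 0.003]
force: [-1.1, 0.3, 3.7]
opening: 0.0003
```

```bash
python3 - <<'E'
from plant import robot, read_camera
from h import *
for i in range(4):
    c=read_camera("wrist");s=robot.read_state();print(s["t"],s["tool_pos"].round(5),s["force"].round(2))
c=read_camera("scene");crop(c,230,80,340,180,6,"pics/s14.png")
E
```

```text
10.6667 [0.43744 0.19705 0.01934] [-0.76 -0.38  5.16]
10.7167 [0.43745 0.19705 0.01933] [-1.49 -0.13  5.31]
10.7667 [0.43749 0.19705 0.01936] [-1.71 -0.35  6.15]
10.8167 [0.43747 0.19706 0.01936] [-0.91 -0.09  5.73]
```

View pics/s14.png

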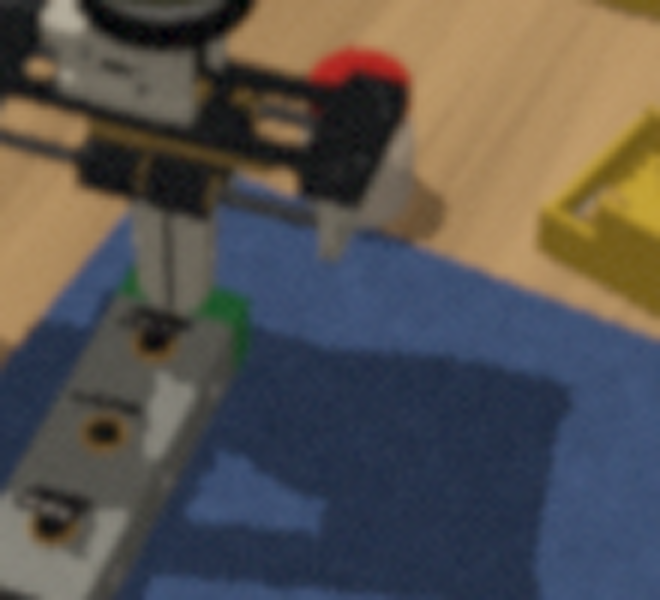

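Request:
arm_command([
  [0, 0, 0.0075, 0, 0, 0, 1],
  [0, 0, 0.0075, 0, 0, 0, 1],
  [0, 0, 0.0075, 0, 0, 0, 1],
])

```text
t: 11.12
tool_pos: [0.4378, 0.1972, 0.0257]
orientation: [-2.053, -2.376, 0.002]
force: [-0.2, 0.5, -0.7]
opening: 0.0007
```

```bash
python3 - <<'E'
from plant import robot, read_camera
for i in range(3):
    c=read_camera("top");s=robot.read_state();print(s["t"],s["tool_pos"].round(5),s["orientation"].round(4),s["force"].round(2))
E
```

```text
11.1667 [0.43757 0.1971  0.02542] [-2.0529 -2.3761  0.0027] [-0.17 -0.29  0.48]
11.2167 [0.43743 0.19704 0.02527] [-2.0529 -2.376   0.0032] [-1.2   0.28 -1.02]
11.2667 [0.43731 0.19701 0.02515] [-2.0528 -2.3758  0.0035] [-0.42  0.45  0.4 ]
```

Request:
arm_command([
  [0.001, -0.006, 0, 0, 0, 0, 1],
  [0.0027, -0.018, 0, 0, 0, 0, 1],
  [0.0044, -0.03, 0, 0, 0, 0, 1],
  [0.006, -0.042, 0, 0, 0, 0, 1],
  [0.0077, -0.054, 0, 0, 0, 0, 1],
  [0.0093, -0.066, 0, 0, 0, 0, 1],
  [0.0098, -0.07, 0, 0, 0, 0, 1],
])

```text
t: 11.85
tool_pos: [0.4454, 0.1392, 0.0251]
orientation: [-2.054, -2.375, 0.004]
force: [0.6, -0.4, -0.1]
opening: 0.0006
```

```bash
python3 - <<'E'
from plant import robot, read_camera
from h import *
c=read_camera("scene");s=robot.read_state();print(s["t"],s["tool_pos"].round(5),s["force"].round(2),s["dq"].round(3))
crop(c,200,110,300,210,6,"pics/s15.png")
c=read_camera("wrist");cv2.imwrite("pics/w15.png",c["frame"][:,:,::-1])
E
```

```text
11.9 [0.44533 0.13934 0.02509] [ 0.33 -0.33 -0.02] [ 0.027  0.005 -0.006  0.008 -0.001  0.029]
```

View pics/s15.png

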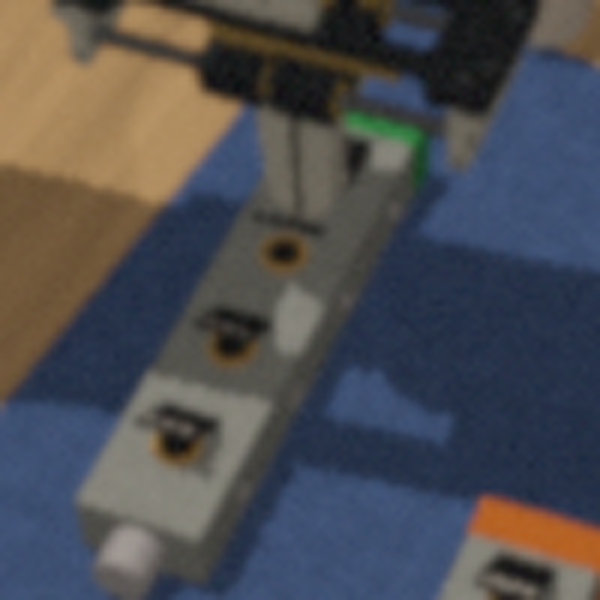

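View pics/w15.png

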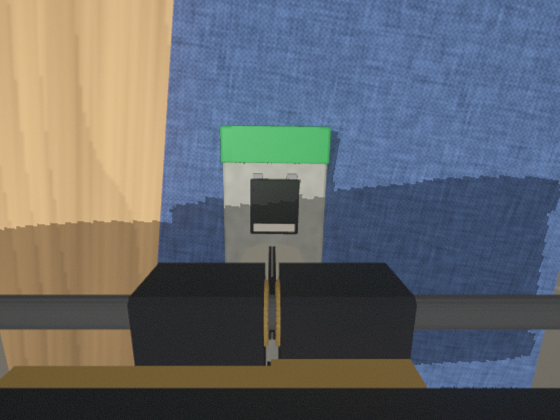

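Request:
arm_command([
  [0.001, -0.006, 0, 0, 0, 0, 1],
  [0.0025, -0.018, 0, 0, 0, 0, 1],
  [0.0042, -0.03, 0, 0, 0, 0, 1],
  [0.0059, -0.042, 0, 0, 0, 0, 1],
  [0.0076, -0.054, 0, 0, 0, 0, 1],
  [0.0092, -0.066, 0, 0, 0, 0, 1],
  [0.0109, -0.078, 0, 0, 0, 0, 1],
  [0.0126, -0.09, 0, 0, 0, 0, 1],
  [0.0143, -0.102, 0, 0, 0, 0, 1],
  [0.016, -0.114, 0, 0, 0, 0, 1],
  [0.0176, -0.126, 0, 0, 0, 0, 1],
  [0.0176, -0.126, 0, 0, 0, 0, 1],
])

```text
t: 12.95
tool_pos: [0.4597, 0.0375, 0.0252]
orientation: [-2.056, -2.373, 0.004]
force: [-0.4, 0.2, -0.3]
opening: 0.0002
```

```bash
python3 - <<'E'
from plant import robot, read_camera
from h import *
c=read_camera("wrist");s=robot.read_state();print(s["t"],s["tool_pos"].round(5),s["force"].round(2),s["dq"].round(3))
cv2.imwrite("pics/w16.png",c["frame"][:,:,::-1])
E
```

```text
13.0 [0.45949 0.03827 0.02511] [0.38 0.47 0.17] [ 0.023 -0.002  0.003  0.008  0.002  0.016]
```

View pics/w16.png

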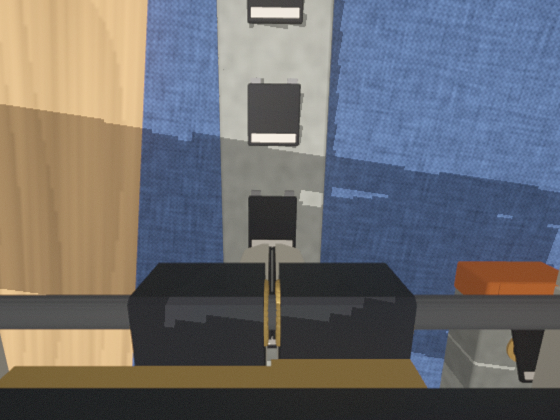

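Request:
arm_command([
  [0.001, -0.006, 0, 0, 0, 0, 1],
  [0.0025, -0.018, 0, 0, 0, 0, 1],
  [0.0042, -0.03, 0, 0, 0, 0, 1],
  [0.0059, -0.042, 0, 0, 0, 0, 1],
  [0.0076, -0.054, 0, 0, 0, 0, 1],
  [0.0092, -0.066, 0, 0, 0, 0, 1],
  [0.0109, -0.078, 0, 0, 0, 0, 1],
  [0.0126, -0.09, 0, 0, 0, 0, 1],
  [0.013, -0.094, 0, 0, 0, 0, 1],
  [0.013, -0.094, 0, 0, 0, 0, 1],
])

```text
t: 13.83
tool_pos: [0.47, -0.0379, 0.0251]
orientation: [-2.058, -2.371, 0.004]
force: [0.2, -0.6, -0.6]
opening: 0.0006
```

```bash
python3 - <<'E'
from plant import robot, read_camera
from h import *
c=read_camera("wrist");s=robot.read_state();print(s["t"],s["tool_pos"].round(5),s["force"].round(2),s["dq"].round(3))
cv2.imwrite("pics/w17.png",c["frame"][:,:,::-1])
E
```

```text
13.8833 [ 0.46985 -0.03735  0.02503] [-0.12  0.33  0.83] [ 0.017 -0.002  0.005  0.003  0.001  0.007]
```

View pics/w17.png

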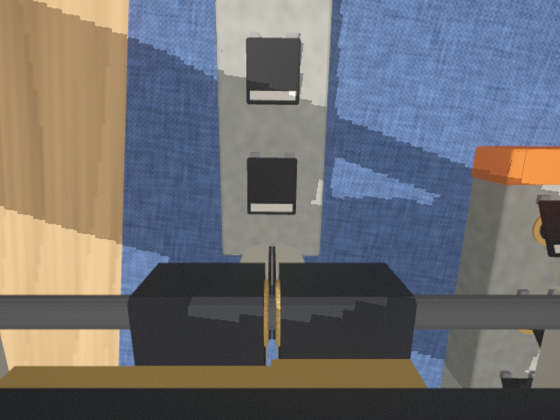

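Request:
arm_command([
  [0, 0, 0.02, 0, 0, 0, 1],
  [0, 0, 0.06, 0, 0, 0, 1],
  [0, 0, 0.11, 0, 0, 0, 1],
  [0, 0, 0.16, 0, 0, 0, 1],
  [0, 0, 0.21, 0, 0, 0, 1],
  [0, -0.04, 0.25, 0, 0, 0, 1],
  [0, -0.09, 0.25, 0, 0, 0, 1],
  [0, -0.14, 0.25, 0, 0, 0, 1],
  [0, -0.19, 0.25, 0, 0, 0, 1],
  [0, -0.24, 0.25, 0, 0, 0, 1],
  [0, -0.29, 0.25, 0, 0, 0, 1],
  [0, -0.3, 0.25, 0, 0, 0, 1],
])

```text
t: 14.88
tool_pos: [0.469, -0.2821, 0.2246]
orientation: [-2.062, -2.369, 0.006]
force: [1.1, 0.5, -0.8]
opening: 0.0002
```

```bash
python3 - <<'E'
from plant import robot, read_camera
from h import *
t=read_camera("top");crop(t,180,180,370,300,4,"pics/t18.png")
c=read_camera("scene");crop(c,180,100,320,300,3,"pics/s18.png")
s=robot.read_state();print(s["t"],s["tool_pos"].round(4),s["force"].round(2))
d=np.load("v0.npz")
tt={k[2:]:d[k] for k in d if k[0]=="t"}
for n,x in(("before",tt),("after",t)):
    h=cv2.cvtColor(x["frame"],cv2.COLOR_RGB2HSV);g=cv2.inRange(h,(45,90,60),(80,255,255))
    k=max(cv2.findContours(g,0,1)[0],key=cv2.contourArea);print(n,cv2.minAreaRect(k),plane(x,cv2.minAreaRect(k)[0],.036).round(4))
E
```

```text
14.9833 [ 0.4694 -0.2786  0.2244] [0.19 1.1  0.28]
before ((201.16896057128906, 272.027587890625), (20.51223373413086, 6.477548122406006), 85.2363510131836) [0.4375 0.2007 0.036 ]
after ((201.39633178710938, 272.06707763671875), (20.761127471923828, 6.957187175750732), 83.6598129272461) [0.4374 0.2001 0.036 ]
```

View pics/t18.png

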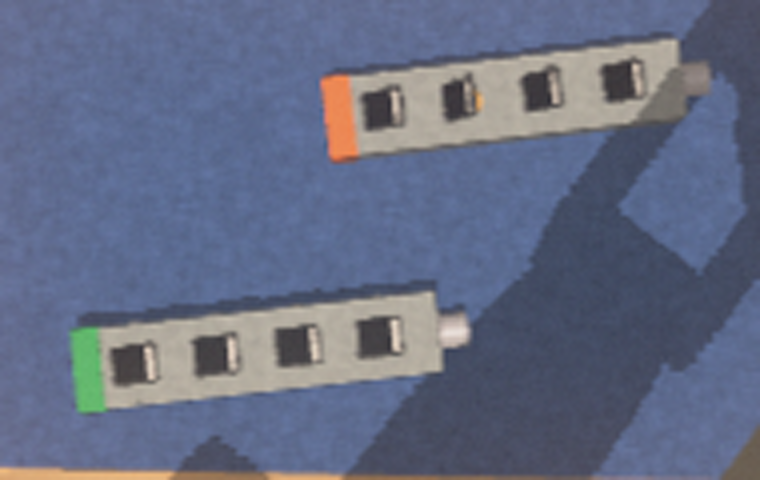

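View pics/s18.png

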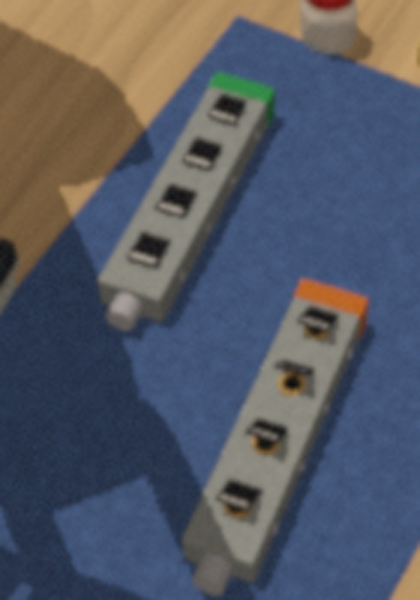

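All four green-box flaps are flat, the box has not moved, and the orange flaps are still ajar.

```bash
python3 -c "
from plant import ticket
print(ticket.close_job())"
```

```text
the job is handed in; nothing more can be done
None
```

All four dust flaps on the green-ended box are wiped flat, and the job is handed in at about 15 s of the 40 s allowed. I used closed fingertips in one low stroke from the green end to the far end. I paused twice along the row to look, without lifting, and raised the hand only after flap 4 was down.

**Last checks**
- **Flaps:** the top and scene pictures show all four green-box flaps shut. No angle was measured; the stroke height (fingertips about 0.5 mm above the shut level) would leave about 0.02 rad at most.
- **Box:** its green band moved less than 1 mm between the before and after pictures.
- **Orange box:** all four of its flaps are still ajar in the last pictures. The other items were not measured afterwards.
- **Hand:** it finished clear, about 0.22 m up and off to the side. Force readings during the stroke pauses stayed within sensor noise (about 1 N).

**One disagreement:** the fingertips were about 33 mm further back than the stated 17 mm ahead of the tool point. The pictures first suggested a shortfall of 23 to 28 mm. I settled it with a light touch (4 to 6 N) on the green band before the stroke and set the stroke height from that contact.

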